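# Clear the spanner and shut the coupling guard

### The arm

A 6-joint arm with a two-finger parallel gripper is mounted at the origin on the work surface. World frame = base frame: x ahead of the robot, y to its left, z up, the work surface at z = 0. Lengths are in m, angles in rad, forces in N, time in s.
With the tool pointing down it reaches from about 0.375 to 0.9 m from the base axis. Payload 3.1 kg.
Tool frame: the origin (TCP) lies midway between the tips of the shut fingers; the grasp point (between the pads) lies 19 mm behind it; z points along the fingers, y is the direction in which the jaws open and shut (so a half turn about z gives the same grasp; the last joint's range is limited). The gripper opens to 87 mm and grips with 3 to 60 N. Pads are 19 mm wide; open, the fingers measure 117 mm over their backs; the gripper's body (75 mm by 190 mm) begins 51 mm behind the grasp point.
Start: joints at [-1.504, 0.527, 1.433, -0, 1.181, -0.178], TCP at [0.152, -0.606, 0.223] pointing down, gripper open.
Joint ranges: [-3.08, 3.08], [-0.75, 2.2], [0.22, 2.44], [-1.43, 4.57], [0, 2.65], [-2.85, 2.85]. Speed limits (rad/s): [2.79, 2.79, 3.14, 3.14, 3.14, 3.14].

### API

Orientations are given as a unit quaternion [x, y, z, w].
In Python, from rig import robot gives the robot as it stands.
- The arm moves only by the tool move_arm, never from a script. Its argument "rows" is one flat list of numbers, 7 for each row, row after row: the shift along the world's x, y, z in mm, then the turn, a rotation vector about the world's x, y, z in rad, then the closure, from 0 (fully open) to 1 (shut). A call has 1 to 12 rows; each row shifts and turns the commanded pose from where the row before left it; what a row does not reach is not made up. A row lasts 1/10 s, in which the tool goes at most 50 mm and 8.59 degrees, less where a joint would pass 70% of its speed; a pose out of reach is approached as far as the arm can. A call with a gripper value outside its range is refused whole. The fingers move at their own pace and stop on an object; "grip_force" is the grip in N (left out, the last holds). Time passes only in rows, so rows that do not move let the fingers close. It gives the time, the measured TCP pose, the force and the opening at its end, in the units of the state.
- robot.get_obs(): the state, without advancing time (a new reading comes with each control period).
- robot.camera(name): name is "side" or "top" or "wrist"; returns a dict with "color" (384x512x3 uint8, red, green, blue), "z_map" (384x512 float32, m along the optical axis (not along the pixel's ray), 0 where there is no reading), "camera_matrix" (3x3 intrinsics, pixels), "R" (3x3) and "t" (3): a world point X has camera coordinates R X + t; the wrist camera has in their place "tool_from_camera" (4x4, takes a point from camera to tool coordinates, whose origin is the TCP and whose axes are the flange's). Camera axes: x right, y down, z forward; pixel columns grow to the right and rows downward; lengths in m; the calibration is good to about 2 mm. A picture is of the moment at which its call begins: read the wrist's pose just before it.
- robot.hand_in(): hands the job in, once; it reports no verdict.
Trained networks look in the newest picture that a camera, given by its name, has taken for a name from the list of things; names that differ only in an ending like _2 or _b are one class to them, and where a whole thing is asked for, a point or a joint stands for the part that bears it (a point fixed in the world has none). Each returns a list of dicts, best first, with "conf" (0 to 1); they miss things now and then, are a little off and sometimes report something else, mostly with a low value. They report only what shows in the picture. A call takes as long as a camera call. They do not tell look-alikes from the thing itself.
- robot.search_frame(camera, thing): "at" ([column, row] in pixels, amid what is visible of it).
- robot.spot_point(camera, thing): "at" ([column, row] in pixels: a listed point, or the origin of a listed thing).
The state is a dict: "time": time; "q": joint angles; "joint_velocities": joint speeds; "joint_torque": joint torques, N m; "position": TCP position; "tool_rot": TCP orientation; "ft_force": force on the tool from outside, world axes, zero at the start; "moment": the same for the moment, N m; "grip_width": finger opening in m.
Only numpy, scipy, OpenCV 4.12 (cv2) and the standard library are available. Lean on these libraries where they do the work, as an engineer would, in place of code of your own. Each camera call takes 0.05 s, during which the arm holds its last target.

### The job

The pump set is about to be run up, but a spanner has been left lying across the open coupling casing, under the raised mesh guard. Take the spanner out and lay it flat in the steel tool tray without dropping it, then lower the guard gently until it is fully shut. Leave everything else on the bench where it is.

Things in the scene. Friction and masses are not known exactly. Their poses are not given: they have to be found in the camera images.
- pump_set: Beige pump set fixed to the bench: bedplate 230 x 660 mm with a box-shaped coupling casing in the middle, a motor at its -y end (y -150 to -365 mm, up to 200 mm high) and a pump at its +y end (y 145 to 280, 155 mm high, inlet port 185 mm). Origin: on the bench under the casing's centre; x points across to the far (hinge) side, y along the shaft to the pump, z up.
- casing (a point): Centre of the casing's open top, 155 mm above the bench; axes as pump_set. The opening is 190 mm (x) by 284 mm (y); flat inward flanges level with the rim run along it, 26 mm wide at the front (-x), 40 mm at the back. Between them it is hollow down to 35 mm above the bench, except for the coupling, a shaft along y at x = 0, 66 mm thick at most, top 131 mm above the bench.
- guard (a joint): Opening angle (rad) of the black wire-mesh guard hinged on the casing's far top edge. 0: fully shut, flat on the casing; it starts raised 1.0 to 1.15, hanging over the casing. Stiff hinge: it stays at any angle and is brought down with 1 to 4 N at the handle. Panel: 197 mm from hinge to free edge, 290 mm wide, with a square 60 mm lip at the free edge that juts towards the robot when raised.
- guard_handle (a point): Middle of the bar of the guard's bow handle: round steel bar 12 mm thick, 120 mm long, parallel to the hinge, 170 mm from the hinge line (27 mm in from the free edge), its centre 40 mm off the panel's outer face, 34 mm gap under it. From guard_hinge it lies at x -170, z +45 mm in the guard's axes. Its axes turn with the guard.
- guard_hinge (a point): Middle of the guard's hinge line, 155 mm above the bench on the casing's far edge. The line runs along its y (= pump_set's y). Its axes turn with the guard: parallel to pump_set's when shut; raised by angle a, the free edge lies from here in the direction (-cos a, 0, sin a) of pump_set's axes.
- spanner: The spanner in the way: steel combination spanner 175 mm long, about 0.15 kg, shank 14 mm wide and 7 mm thick, open jaw up to 35 mm and ring 29 mm wide, 9 to 10 mm thick. It lies flat across the casing's front and back flanges under the guard, jaw towards the robot, roughly square to the hinge. Origin: centre of its underside; x along it towards the ring, z up.
- spanner_jaw_end (a point): Tip of the spanner's open-jaw end, 87.5 mm along -x from its origin, at the underside.
- spanner_ring_end (a point): Tip of the spanner's ring end, 87.5 mm along +x from its origin, at the underside.
- tray: Empty shallow steel tool tray, fixed to the bench: 260 mm (its x) by 150 mm (its y), walls 25 mm high and 4 mm thick, inner floor about 4 mm above the bench. Origin: centre of its underside, on the bench.
- small_spanner: Bystander: a smaller spanner, 140 mm long, lying on the bench in front of the pump set. Origin: centre of its underside.
- oil_filter: Bystander: black oil-filter cartridge standing on the bench, 76 mm diameter, 95 mm high. Origin: centre of its underside.
- wash_bottle: Bystander: white squeeze bottle with a yellow spout, 66 mm diameter, 200 mm high. Origin: centre of its underside.
- dispenser: Bystander: clear soap bottle with a white pump head, 64 mm diameter, 171 mm high. Origin: centre of its underside.
- bolt_dish: Bystander: small steel dish, 70 mm diameter, 24 mm high. Origin: centre of its underside.
- wire_brush: Bystander: wooden wire brush, 205 mm long, 26 mm high, lying on the bench. Origin: on the bench, about its middle.
There are look-alikes about, which are no part of the job. Leave any yellow look-alike of the spanner alone.

How it is judged:
On the way, in this order (a step that is already met when the one before it is completed fails the run):
1. the spanner lies flat inside the tool tray, let go (x of spanner_jaw_end in the frame of tray between -0.128 and 0.128 m and y of spanner_jaw_end in the frame of tray between -0.073 and 0.073 m and x of spanner_ring_end in the frame of tray between -0.128 and 0.128 m and y of spanner_ring_end in the frame of tray between -0.073 and 0.073 m and height (world z) of each of spanner_jaw_end, spanner_ring_end below 0.016 m and contact force between the fingers and spanner below 0.3 N), for 0.2 s.
2. the guard is fully shut (value of joint guard below 0.03 rad), for 0.2 s.
At the end, for the whole second after the job is handed in: The whole spanner lies at rest on the floor of the tool tray (both ends inside the tray's walls and less than 16 mm above the bench) and the guard is shut to within 0.03 rad (about 6 mm at its free edge) (x of spanner_jaw_end in the frame of tray between -0.128 and 0.128 m and y of spanner_jaw_end in the frame of tray between -0.073 and 0.073 m and x of spanner_ring_end in the frame of tray between -0.128 and 0.128 m and y of spanner_ring_end in the frame of tray between -0.073 and 0.073 m and height (world z) of each of spanner_jaw_end, spanner_ring_end below 0.016 m and linear speed of spanner below 0.02 m/s and value of joint guard below 0.03 rad); the robot touches nothing.
It fails at once if the spanner is thrown or falls freely from more than about 50 mm (faster than 1 m/s while not held) (contact force between the fingers and spanner below 0.1 N and linear speed of spanner above 1 m/s).
It fails at once if the guard is slammed: still closing faster than 0.8 rad/s (about 0.15 m/s at its free edge) in the last 0.12 rad (value of joint guard below 0.12 rad and velocity of joint guard below -0.8 rad/s).
It fails at once if a bystander is moved by more than 30 mm (distance of any of small_spanner, oil_filter, wash_bottle, dispenser, bolt_dish, wire_brush from where it was at the start of the episode above 0.03 m).
It also fails if it takes over 62 s, if anything falls off the work surface, if the arm or the gripper's body presses on something with over 40 N, if the wrist force passes 120 N, or if a joint passes its speed limit or range.

## Working session

There is one attempt and no reset: what is moved stays moved. The work goes in short steps, Python scripts to look and compute and a tool call to move; the robot and the scene stay as the last step left them, time stands still between calls to the robot, and variables do not carry over. Pictures are saved under pics/ and viewed, and the job is handed in when it is done.

Besides the shell and the picture viewer there is one more tool, called as a command line: name --argument value ..., lists and objects as JSON in quotes. move_arm: Moves the arm, as the interface text tells. Its arguments: {"type":"object","properties":{"rows":{"type":"array","items":{"type":"number"}},"grip_force":{"type":"number"}},"required":["rows"]}

```bash
mkdir -p pics; ls; cat > h.py <<'E'
import numpy as np, cv2
from rig import robot
from scipy.spatial.transform import Rotation as Ro
def shot(n):
    o=robot.get_obs(); c=robot.camera(n)
    if 'R' not in c:
        T=np.array(c['tool_from_camera']); W=np.eye(4); W[:3,:3]=Ro.from_quat(o['tool_rot']).as_matrix(); W[:3,3]=o['position']
        M=np.linalg.inv(W@T); c['R']=M[:3,:3]; c['t']=M[:3,3]
    c['R']=np.array(c['R']);c['t']=np.array(c['t']);return c
def w(c,u,v,z=None,d=None):
    K=np.array(c['camera_matrix']); r=np.linalg.inv(K)@[u,v,1.]
    C=-c['R'].T@c['t']; r=c['R'].T@r
    if z is not None: return C+r*(z-C[2])/r[2]
    if d is None:
        d=c['z_map'][int(round(v)),int(round(u))]
    return C+r*d
def px(c,X):
    p=np.array(c['camera_matrix'])@(c['R']@np.array(X)+c['t']); return p[:2]/p[2]
def save(c,f,crop=None,k=1):
    im=c['color'][...,::-1]
    if crop: im=im[crop[1]:crop[3],crop[0]:crop[2]]
    cv2.imwrite('pics/'+f,cv2.resize(im,None,fx=k,fy=k,interpolation=cv2.INTER_CUBIC))
E
python3 - <<'E'
from h import *
np.set_printoptions(precision=3,suppress=True)
print(robot.get_obs())
for n in ['side','top']:
    c=shot(n); save(c,n+'0.png',k=1.5); print(n,-c['R'].T@c['t'],c['R'][2])
    for th in ['pump_set','casing','guard_handle','guard_hinge','spanner','spanner_jaw_end','spanner_ring_end','tray','small_spanner','oil_filter','wash_bottle','dispenser','bolt_dish','wire_brush']:
        r=robot.spot_point(n,th)
        print(th,[(np.round(a['at']).tolist(),round(a['conf'],2),w(c,*np.clip(a['at'],0,[511,383])).round(3).tolist()) for a in r[:3]])
E
```

```text
pics
{'time': 0.0, 'q': array([-1.503,  0.528,  1.434,  0.   ,  1.181, -0.178]), 'joint_velocities': array([-0.001,  0.   ,  0.002, -0.   ,  0.001, -0.   ]), 'joint_torque': array([ -0.001, -44.004, -17.659,   0.064,   0.058,  -0.   ]), 'position': array([ 0.152, -0.605,  0.222]), 'tool_rot': array([ 0.992,  0.123,  0.   , -0.001]), 'ft_force': array([-0.168, -0.072, -0.191]), 'moment': array([0.023, 0.016, 0.031]), 'grip_width': 0.08741287746464438}
side [ 0.672 -0.793  0.98 ] [-0.167  0.674 -0.72 ]
pump_set [([287.0, 283.0], 0.85, [0.616, -0.223, 0.128])]
casing [([292.0, 243.0], 0.74, [0.608, -0.101, 0.122])]
guard_handle [([317.0, 202.0], 0.68, [0.656, -0.153, 0.331])]
guard_hinge [([328.0, 251.0], 0.76, [0.696, -0.148, 0.175])]
spanner [([106.0, 317.0], 0.72, [0.192, -0.339, 0.008]), ([286.0, 231.0], 0.66, [0.605, -0.229, 0.313]), ([212.0, 158.0], 0.63, [0.277, 0.293, 0.009])]
spanner_jaw_end [([126.0, 335.0], 0.94, [0.259, -0.368, 0.003]), ([192.0, 154.0], 0.69, [0.199, 0.306, 0.001]), ([216.0, 249.0], 0.65, [0.396, -0.071, 0.003])]
spanner_ring_end [([324.0, 232.0], 0.81, [0.6
[... 1304 characters left out ...]
.0, 145.0], 0.56, [0.59, -0.113, 0.103])]
spanner_ring_end [([174.0, 216.0], 0.55, [0.367, 0.289, 0.008])]
tray [([150.0, 164.0], 0.66, [0.536, 0.376, 0.003]), ([298.0, 139.0], 0.5, [0.596, -0.094, 0.165])]
small_spanner [([328.0, 233.0], 0.57, [0.322, -0.206, 0.027]), ([288.0, 209.0], 0.47, [0.399, -0.08, 0.001])]
oil_filter [([221.0, 212.0], 0.57, [0.38, 0.132, 0.102])]
wash_bottle [([200.0, 105.0], 0.7, [0.71, 0.206, 0.096])]
dispenser [([372.0, 225.0], 0.57, [0.351, -0.328, 0.098])]
bolt_dish [([248.0, 213.0], 0.84, [0.382, 0.051, 0.002]), ([372.0, 223.0], 0.72, [0.355, -0.326, 0.1]), ([327.0, 232.0], 0.24, [0.326, -0.203, 0.025])]
wire_brush [([326.0, 231.0], 0.6, [0.329, -0.2, 0.025])]
```

View pics/side0.png

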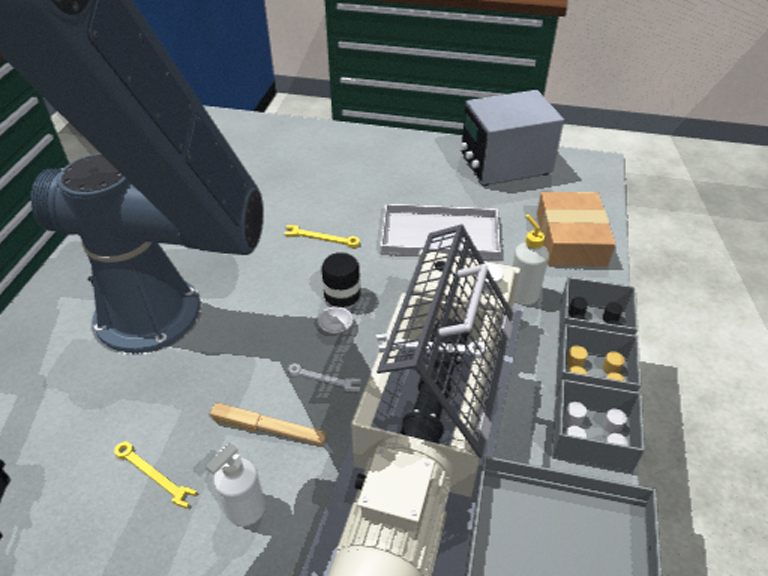

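View pics/top0.png

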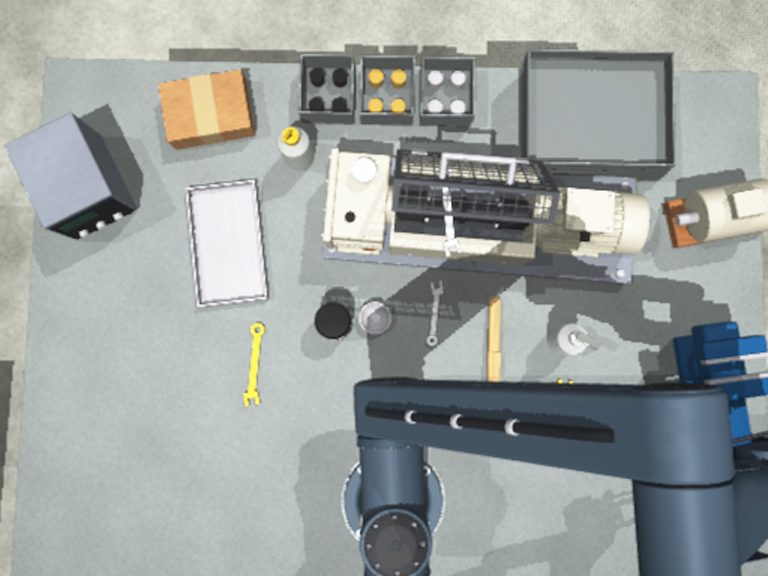

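The side view shows the spanner under the guard near (290,230), silver. The two yellow spanners at side (106,317) and (212,158) are look-alikes, and the grey one at (215,250) on the bench is small_spanner. The steel tray is at top (152,162). Next I'll confirm with enlarged crops.

```bash
python3 - <<'E'
from h import *
c=shot('top'); save(c,'top1.png',(210,90,430,200),3.6)
c=shot('side'); save(c,'side1.png',(220,130,380,330),3)
E
```

```text
(no output)
```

View pics/top1.png

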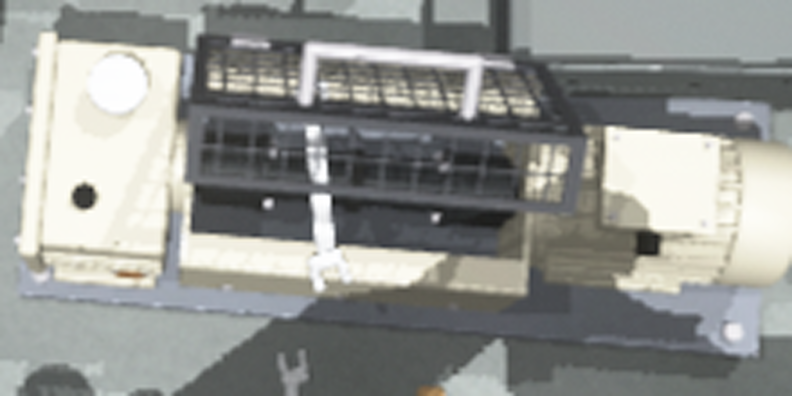

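View pics/side1.png

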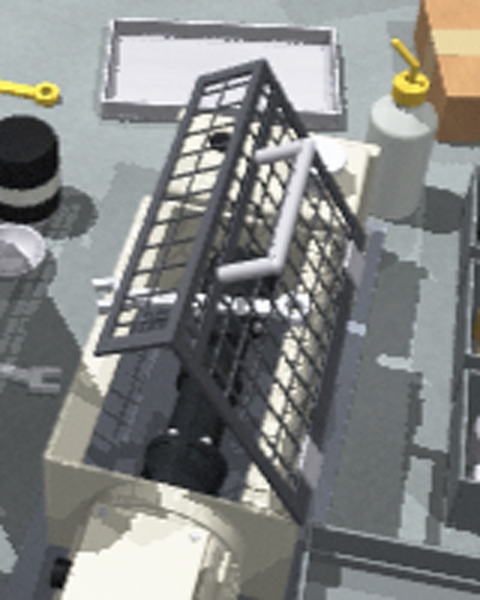

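The silver spanner lies across the casing: jaw at about top (301,168) and side (253,227), ring at about side (318,232). It is not yellow and it rests on the flanges, so it is the one meant. Next I'll build a point cloud for the pump and guard poses.

```bash
cat >> h.py <<'E'
def cloud(c):
    d=c['z_map']; v,u=np.mgrid[:d.shape[0],:d.shape[1]]; K=np.array(c['camera_matrix'])
    m=d>0
    P=np.stack([(u-K[0,2])/K[0,0]*d,(v-K[1,2])/K[1,1]*d,d],-1)[m]
    return (P-c['t'])@c['R'], c['color'][m], np.stack([u,v],-1)[m]
E
python3 - <<'E'
from h import *
np.set_printoptions(precision=3,suppress=True)
im=np.full((600,800,3),255,np.uint8)
for n,col in [('side',(0,0,255)),('top',(255,0,0))]:
    c=shot(n); P,C,_=cloud(c)
    # z 0.145..0.17 ; x .45-.85, y -.45..0.35 -> 1000 px/m
    for lo,hi,cc in [(0.147,0.161,col),(0.161,0.172,(0,160,0))]:
        m=(P[:,2]>lo)&(P[:,2]<hi)&(P[:,0]>.42)&(P[:,0]<.82)&(P[:,1]>-.4)&(P[:,1]<.2)
        for x,y,z in P[m]:
            cv2.circle(im,(int((0.2-y)*1300),int((0.86-x)*1300)),2,cc,-1)
for k in range(0,7):
    cv2.putText(im,f'y{0.2-k*.1:.1f}',(k*130,595),0,.4,0)
for k in range(5):
    cv2.putText(im,f'x{0.8-k*.1:.1f}',(0,int((.06+k*.1)*1300)),0,.4,0); cv2.line(im,(0,int((.06+k*.1)*1300)),(10,int((.06+k*.1)*1300)),0)
cv2.imwrite('pics/bev.png',im)
ct=shot('top');cs=shot('side')
print('jaw top',w(ct,301.5,168.5,z=.162),'shank top',w(ct,297,125,z=.162), w(ct,298.9,146,z=.162))
print('jaw side',w(cs,253,227,z=.162),'ring',w(cs,318,232,z=.162), w(cs,253,227), w(cs,318,232))
for a in [(185,180),(257,180),(187,305),(267,299),(187,186)]: print('tray',a,w(ct,a[0]/1.5,a[1]/1.5,z=.025))
E
```

```text
jaw top [ 0.509 -0.105  0.162] shank top [ 0.639 -0.091  0.162] [ 0.576 -0.097  0.162]
jaw side [ 0.51  -0.104  0.162] ring [ 0.666 -0.086  0.162] [ 0.478  0.033 -0.001] [ 0.666 -0.08   0.156]
tray (185, 180) [0.676 0.463 0.025]
tray (257, 180) [0.679 0.307 0.025]
tray (187, 305) [0.405 0.446 0.025]
tray (267, 299) [0.421 0.276 0.025]
tray (187, 186) [0.663 0.458 0.025]
```

View pics/bev.png

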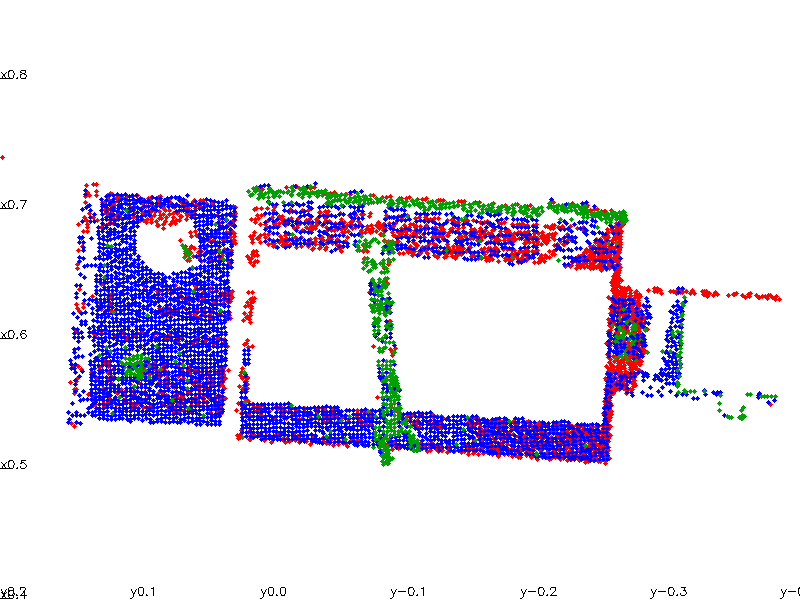

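```bash
python3 - <<'E'
from h import *
np.set_printoptions(precision=3,suppress=True)
psi=np.arctan2(-.0169,.2831); ex=np.array([np.cos(psi),np.sin(psi)]); ey=np.array([-ex[1],ex[0]])
H=np.array([.513,-.126])+.19*ex; print('hinge',H,psi)
im=np.full((600,800,3),255,np.uint8)
S=[]
for n,col in [('side',(0,0,255)),('top',(255,0,0))]:
    c=shot(n);P,C,_=cloud(c)
    d=P[:,:2]-H; a=d@ex; b=d@ey
    m=(abs(b)<.15)&(a>-.25)&(a<.08)&(P[:,2]>.14)&(P[:,2]<.42)
    for x,z in zip(a[m],P[m,2]): cv2.circle(im,(int((x+.25)*2000),int((.42-z)*2000)),1,col,-1)
    # spanner points
    m=(P[:,2]>.1605)&(P[:,2]<.172)&(b>-.02)&(b<.075)&(a<-.035)&(a>-.21)
    S.append(P[m])
S=np.vstack(S); q=S[(S[:,0]>.55)&(S[:,0]<.65)]
k=np.polyfit(q[:,0],q[:,1],1); print('axis',k,np.arctan(k[0]),np.median(q[:,2]))
for x in (.51,.55,.6,.65,.675): print(x,np.polyval(k,x))
print('jaw',S[S[:,0]<.53].min(0),S[S[:,0]<.53].max(0))
for t in (1.0,1.08,1.15):
    cv2.line(im,(500,int(.265*2000)),(int(500-.197*np.cos(t)*2000),int((.265-.197*np.sin(t))*2000)),(0,0,0))
cv2.imwrite('pics/prof.png',im)
c=robot.camera('wrist'); print(np.array(c['tool_from_camera'])); save(c,'wrist0.png',k=1.5)
E
```

```text
hinge [ 0.703 -0.137] -0.05962545973353451
axis [ 0.108 -0.16 ] 0.1075252887905704 0.1630477933184552
0.51 -0.1054123127192402
0.55 -0.1010946484993682
0.6 -0.09569756822452818
0.65 -0.09030048794968817
0.675 -0.08760194781226817
jaw [ 0.503 -0.124  0.161] [ 0.529 -0.052  0.169]
[[-0.001 -0.963 -0.27   0.074]
 [ 1.    -0.001  0.    -0.   ]
 [-0.001 -0.27   0.963 -0.163]
 [ 0.     0.     0.     1.   ]]
```

View pics/prof.png

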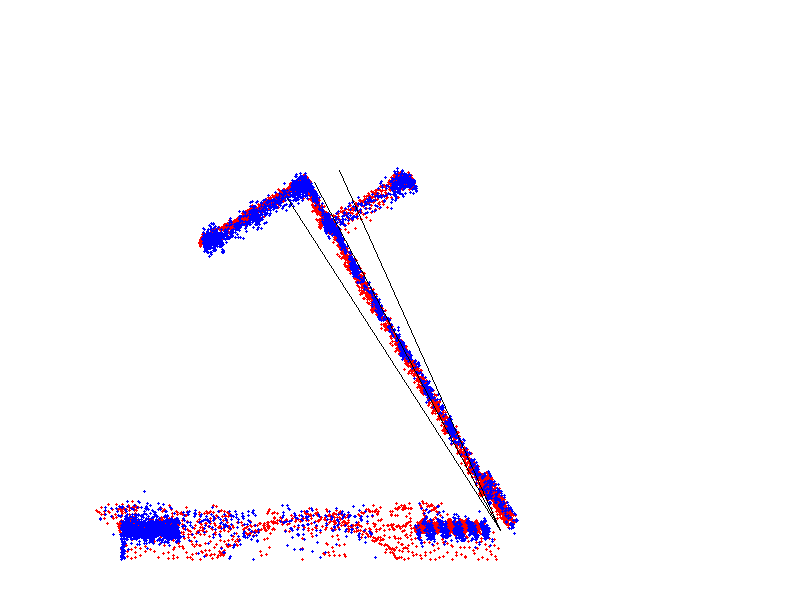

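View pics/wrist0.png

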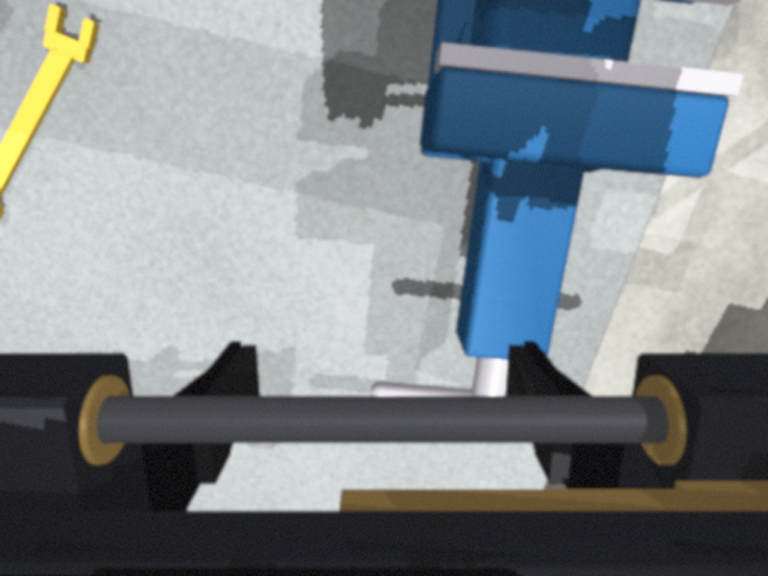

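The guard is at about 1.05 rad, the lip's lower edge is at (0.557, z 0.297), and the handle bar is at (about 0.655, z 0.33). The wrist camera sits on the tool's +x side, so I turn the tool to put that side away from the guard.

move_arm --rows '[0,0,30,0,0,0.12,0,0,0,30,0,0,0.125,0,13,23,30,0,0,0.125,0,13,23,10,0,0,0.125,0,14,23,0,0,0,0.125,0,14,23,0,0,0,0.125,0,14,23,0,0,0,0.125,0,14,23,0,0,0,0.125,0,14,23,0,0,0,0.125,0,14,23,0,0,0,0.125,0,14,23,0,0,0,0.125,0,14,23,0,0,0,0.125,0]'

```text
time: 3.15
position: [0.2905, -0.3752, 0.3227]
tool_rot: [0.643, 0.766, -0.0, 0.0]
ft_force: [-0.2, -0.4, -0.3]
grip_width: 0.0869
```

move_arm --rows '[14,22,0,0,0,0.125,0,14,22,0,0,0,0.125,0,14,22,0,0,0,0.125,0,14,22,0,0,0,0.125,0,14,22,0,0,0,0.125,0,14,22,0,0,0,0.125,0,14,22,0,0,0,0.125,0,14,22,0,0,0,0.125,0,14,22,0,0,0,0.125,0,14,22,0,0,0,0.125,0,14,22,0,0,0,0.125,0,14,22,0,0,0,0.132,0]'

```text
time: 4.35
position: [0.4586, -0.1112, 0.3227]
tool_rot: [-0.056, 0.998, -0.0, 0.0]
ft_force: [0.2, -0.1, -0.4]
grip_width: 0.0869
```

move_arm --rows '[5,1,0,0.012,-0.111,0,0.0,8,1,-10,0.012,-0.111,0,0.0,10,1,-15,0.012,-0.111,0,0.0,12,1,-20,0.012,-0.111,0,0.0,13,1,-23,0.012,-0.111,0,0.0,0,0,0,0,0,0,0.0]'

```text
time: 4.95
position: [0.5032, -0.1034, 0.257]
tool_rot: [-0.05, 0.963, 0.019, 0.263]
ft_force: [-1.1, 0.8, -0.9]
grip_width: 0.087
```

```bash
python3 - <<'E'
from h import *
np.set_printoptions(precision=3,suppress=True)
o=robot.get_obs(); R=Ro.from_quat(o['tool_rot']).as_matrix(); print(o['position'],R,o['q'])
c=shot('wrist'); save(c,'w1.png',k=1.5)
im=c['color'].copy()
P,C,uv=cloud(c)
m=(P[:,2]>.1605)&(P[:,2]<.172)&(P[:,0]>.49)&(P[:,0]<.69)&(P[:,1]>-.14)&(P[:,1]<-.05)
S=P[m]; q=S[(S[:,0]>.55)&(S[:,0]<.64)]; print(len(q))
if len(q)>5:
    k=np.polyfit(q[:,0],q[:,1],1); print(k,np.arctan(k[0]),np.polyval(k,[.51,.566,.6,.675]),np.median(q[:,2]))
for th in ['spanner','spanner_jaw_end','spanner_ring_end']:
    print(th,[(a['at'],round(a['conf'],2),w(c,*a['at'],z=.16)) for a in robot.spot_point('wrist',th)])
E
```

```text
[ 0.503 -0.103  0.257] [[-0.857 -0.106  0.505]
 [-0.087  0.994  0.063]
 [-0.508  0.01  -0.861]] [-0.642  0.196  2.038  0.661  0.612 -2.81 ]
961
[ 0.1   -0.154] 0.09998909519152346 [-0.103 -0.098 -0.094 -0.087] 0.1623301806840452
spanner [([254.1, 211.2], 0.8, array([ 0.586, -0.094,  0.16 ])), ([212.4, 216.9], 0.31, array([ 0.598, -0.132,  0.16 ]))]
spanner_jaw_end [([255.4, 134.2], 0.78, array([ 0.502, -0.102,  0.16 ]))]
spanner_ring_end [([251.9, 261.3], 0.62, array([ 0.669, -0.088,  0.16 ]))]
```

View pics/w1.png

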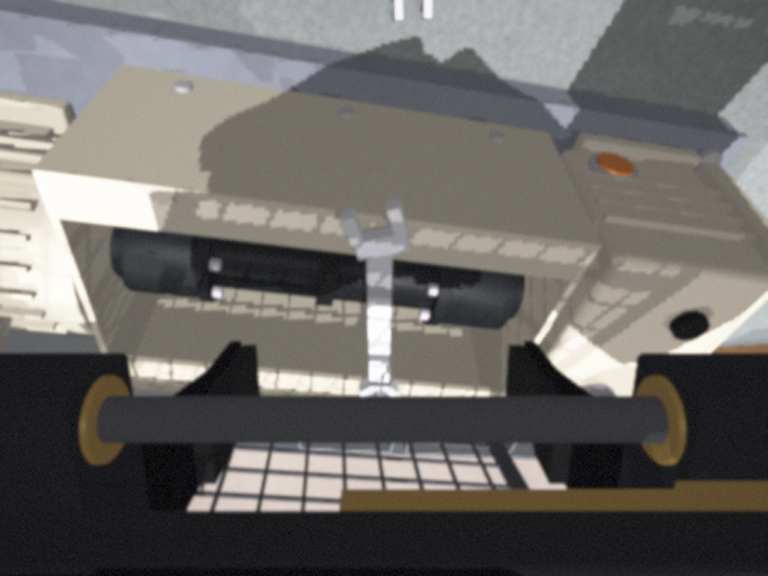

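The wrist view confirms the silver spanner at about (253,200), jaw at (255,134), centred between the fingers. q6 is near its limit (-2.81), so I'll descend in two steps and watch the joints.

move_arm --rows '[8,1,-13,0,0,0,0.0,8,1,-13,0,0,0,0.0,8,1,-13,0,0,0,0.0,8,0,-13,0,0,0,0.0]'

```text
time: 5.55
position: [0.5431, -0.1002, 0.2143]
tool_rot: [-0.051, 0.964, 0.014, 0.262]
ft_force: [-0.2, 0.5, 0.1]
grip_width: 0.0872
```

```bash
python3 - <<'E'
from h import *
np.set_printoptions(precision=3,suppress=True)
o=robot.get_obs(); R=Ro.from_quat(o['tool_rot']).as_matrix(); print(o['position'],R,o['q'])
E
```

```text
[ 0.543 -0.1    0.214] [[-0.857 -0.105  0.504]
 [-0.091  0.994  0.053]
 [-0.507  0.    -0.862]] [-0.568  0.325  2.012  0.74   0.488 -2.851]
```

```bash
python3 - <<'E'
from h import *
from scipy.optimize import least_squares
np.set_printoptions(precision=3,suppress=True)
Q=[[-1.503,.528,1.434,0,1.181,-.178],[-.642,.196,2.038,.661,.612,-2.81],[-.568,.325,2.012,.74,.488,-2.851]]
RR=[Ro.from_quat([.992,.123,0,-.001]).as_matrix(),Ro.from_quat([-.05,.963,.019,.263]).as_matrix(),Ro.from_quat([-.051,.964,.014,.262]).as_matrix()]
def Rz(a):return Ro.from_euler('z',a).as_matrix()
def Ry(a):return Ro.from_euler('y',a).as_matrix()
def ori(q,s4,s6): return Rz(q[0])@Ry(q[1]+q[2])@Rz(s4*q[3])@Ry(q[4])@Rz(s6*q[5])
for s4 in(1,-1):
  for s6 in (1,-1):
    C=[ori(q,s4,s6).T@R for q,R in zip(Q,RR)]
    print(s4,s6,[Ro.from_matrix(c).as_rotvec() for c in C])
    
E
```

```text
1 1 [array([0.  , 0.  , 1.57]), array([ 0.001, -0.   ,  1.571]), array([-0.001,  0.   ,  1.57 ])]
1 -1 [array([0.001, 0.   , 1.214]), array([0.001, 0.   , 2.235]), array([-0.001,  0.   ,  2.151])]
-1 1 [array([0.  , 0.  , 1.57]), array([ 0.433, -0.885,  2.55 ]), array([ 0.442, -0.822,  2.786])]
-1 -1 [array([0.001, 0.   , 1.214]), array([-0.735,  0.734, -2.739]), array([-0.633,  0.635, -2.646])]
```

```bash
cat > kin.py <<'E'
import numpy as np
from scipy.optimize import least_squares
from scipy.spatial.transform import Rotation as Ro
def Rz(a):return Ro.from_euler('z',a).as_matrix()
def Ry(a):return Ro.from_euler('y',a).as_matrix()
Q=[[-1.503,.528,1.434,0,1.181,-.178],[-.642,.196,2.038,.661,.612,-2.81],[-.568,.325,2.012,.74,.488,-2.851]]
PP=[[.152,-.605,.222],[.503,-.103,.257],[.543,-.100,.214]]
LO=np.array([-3.08,-.75,.22,-1.43,0,-2.85]);HI=np.array([3.08,2.2,2.44,4.57,2.65,2.85])
def fk(q,p):
    x0,z0,L1,L2,e2,y0,y4,d6,wx=p
    A=Rz(q[0]);B=Ry(q[1]+q[2]);C=Rz(q[3])@Ry(q[4])
    v=np.array([x0,y0,z0])+Ry(q[1])@[0,0,L1]+B@[e2,0,L2]+B@Rz(q[3])@[0,y4,0]+B@C@[wx,0,d6]
    return A@v, A@B@C@Rz(q[5]+np.pi/2)
pr=np.array([0,.3,.42,.4,0,0,0,.28,0.]); sg=np.array([.1,.15,.15,.15,.1,.1,.1,.1,.1])
# vertical-pose samples with unknown q: skip
fit=least_squares(lambda p:np.concatenate([np.concatenate([(fk(q,p)[0]-x)/.001 for q,x in zip(Q,PP)]),(p-pr)/sg]),pr)
par=fit.x
def ik(x,R,q0):
    def f(q):
        a,b=fk(q,par); return np.concatenate([(a-x)*10,Ro.from_matrix(b.T@R).as_rotvec()*2])
    r=least_squares(f,np.clip(q0,LO+.001,HI-.001)); return r.x,np.abs(r.fun).max()
def tool(head,t,yaw=None):
    # tool z tilted t forward along heading; tool x backwards
    z=np.array([np.sin(t)*np.cos(head),np.sin(t)*np.sin(head),-np.cos(t)]); y=np.array([-np.sin(head),np.cos(head),0]); return np.stack([np.cross(y,z),y,z],1)
E
python3 - <<'E'
from kin import *
np.set_printoptions(precision=3,suppress=True)
print(par,[fk(q,par)[0]-x for q,x in zip(Q,PP)])
for h in (.1,0,-.1,-.2,-.3):
  for t in (20,25,30,35,40,50):
    q,e=ik([.570,-.0975,.153],tool(h,np.radians(t)),Q[2]); print(h,t,q,round(e,4))
E
```

```text
[-0.003  0.28   0.587  0.405  0.119  0.101  0.009  0.301  0.008] [array([0., 0., 0.]), array([-0., -0.,  0.]), array([ 0.,  0., -0.])]
0.1 20 [-0.463  0.472  1.871  0.37   0.53  -2.429] 0.0
0.1 25 [-0.493  0.468  1.939  0.597  0.433 -2.672] 0.0
0.1 30 [-0.523  0.474  2.008  0.949  0.367 -3.043] 0.0
0.1 35 [-0.549  0.492  2.076  1.397  0.36  -3.512] 0.0
0.1 40 [-0.572  0.52   2.136  1.786  0.422 -3.924] 0.0
0.1 50 [-0.622  0.612  2.236  2.194  0.673 -4.4  ] 0.0
0 20 [-0.443  0.469  1.876  0.311  0.5   -2.266] 0.0
0 25 [-0.468  0.464  1.945  0.53   0.387 -2.498] 0.0
0 30 [-0.493  0.469  2.018  0.928  0.3   -2.912] 0.0
0 35 [-0.511  0.488  2.09   1.519  0.284 -3.517] 0.0
0 40 [-0.524  0.517  2.152  1.997  0.361 -4.01 ] 0.0
0 50 [-0.562  0.611  2.254  2.402  0.651 -4.469] 0.0
-0.1 20 [-0.422  0.467  1.878  0.238  0.477 -2.087] 0.0
-0.1 25 [-0.441  0.461  1.947  0.427  0.349 -2.286] 0.0
-0.1 30 [-0.461  0.466  2.022  0.849  0.237 -2.722] 0.0
-0.1 35 [-0.467  0.485  2.099  1.673  0.209 -3.552] 0.0
-0.1 40 [-0.469  0.514  2.159  2.255  0.304 -4.137] 0.0
-0.1 50 [-0.495  0.61   2.262  2.617  0.63  -4.537] 0.0
-0.2 20 [-0.4    0.466  1.876  0.153  0.462 -1.896] 0.0
-0.2 25 [-0.412  0.459  1.944  0.285  0.323 -2.035] 0.0
-0.2 30 [-0.427  0.463  2.018  0.654  0.186 -2.414] 0.0
-0.2 35 [-0.419  0.485  2.102  1.915  0.133 -3.669] 0.0
-0.2 40 [-0.41   0.513  2.157  2.579  0.254 -4.326] 0.0
-0.2 50 [-0.424  0.608  2.259  2.84   0.608 -4.607] 0.0
-0.3 20 [-0.377  0.466  1.871  0.059  0.457 -1.696] 0.0
-0.3 25 [-0.382  0.459  1.937  0.112  0.313 -1.752] 0.0
-0.3 30 [-0.389  0.461  2.004  0.28   0.16  -1.924] 0.0
-0.3 35 [-0.356  0.486  2.094  2.556  0.059 -4.174] 0.0
-0.3 40 [-0.347  0.513  2.143  2.998  0.214 -4.608] 0.0
-0.3 50 [-0.401  0.571  2.225 -0.154 -0.529 -1.503] 0.0
```

```bash
python3 - <<'E'
from kin import *
np.set_printoptions(precision=3,suppress=True)
q=np.array(Q[2])
for h,x in [(.1,[.563,-.098,.153]),(.1,[.55,-.098,.175]),(.1,[.50,-.098,.19]),(.1,[.46,-.1,.2]),(.1,[.42,-.1,.2]),(.1,[.42,-.1,.28]),(.1,[.42,.03,.26]),(.1,[.45,.2,.26]),(.09,[.50,.36,.2]),(.09,[.51,.366,.02])]:
    q,e=ik(x,tool(h,np.radians(25)),q); print(h,x,q,round(e,4))
from rig import robot
c=0
o=robot.get_obs();R=Ro.from_quat(o['tool_rot']).as_matrix()
print((Ro.from_matrix(tool(.103,np.radians(25)))*Ro.from_matrix(R).inv()).as_rotvec())
E
```

```text
0.1 [0.563, -0.098, 0.153] [-0.502  0.462  1.955  0.613  0.429 -2.697] 0.0
0.1 [0.55, -0.098, 0.175] [-0.516  0.407  1.965  0.568  0.472 -2.658] 0.0
0.1 [0.5, -0.098, 0.19] [-0.582  0.324  2.062  0.608  0.485 -2.757] 0.0
0.1 [0.46, -0.1, 0.2] [-0.652  0.259  2.135  0.637  0.507 -2.848] 0.0
0.1 [0.42, -0.1, 0.2] [-0.733  0.213  2.218  0.694  0.511 -2.983] 0.0
0.1 [0.42, -0.1, 0.28] [-0.731  0.037  2.095  0.469  0.762 -2.705] 0.0
0.1 [0.42, 0.03, 0.26] [-0.333  0.037  2.162  0.335  0.569 -2.253] 0.0
0.1 [0.45, 0.2, 0.26] [ 0.226  0.163  1.992 -0.101  0.555 -1.37 ] 0.0
0.09 [0.5, 0.36, 0.2] [ 0.538  0.442  1.751 -0.342  0.577 -0.87 ] 0.0
0.09 [0.51, 0.366, 0.02] [ 0.549  0.768  1.804 -0.833  0.256 -0.332] 0.0
[-0.01   0.095 -0.002]
```

move_arm --rows '[-5,0,0,-0.005,0.048,0,0.0,0,0,0,-0.005,0.047,-0.002,0.0,5,0,-12,0,0,0,0.0,5,1,-12,0,0,0,0.0,5,0,-12,0,0,0,0.0,0,0,0,0,0,0,0.0]'

```text
time: 6.15
position: [0.551, -0.0985, 0.1747]
tool_rot: [-0.049, 0.976, 0.013, 0.213]
ft_force: [0.7, 0.1, -0.2]
grip_width: 0.0871
```

```bash
python3 - <<'E'
from h import *
np.set_printoptions(precision=3,suppress=True)
o=robot.get_obs(); R=Ro.from_quat(o['tool_rot']).as_matrix(); print(o['position'],R,o['q'])
c=shot('wrist'); save(c,'w2.png',k=1.5)
E
```

```text
[ 0.551 -0.098  0.175] [[-0.904 -0.102  0.415]
 [-0.091  0.995  0.047]
 [-0.418  0.004 -0.909]] [-0.515  0.411  1.963  0.564  0.476 -2.655]
```

View pics/w2.png

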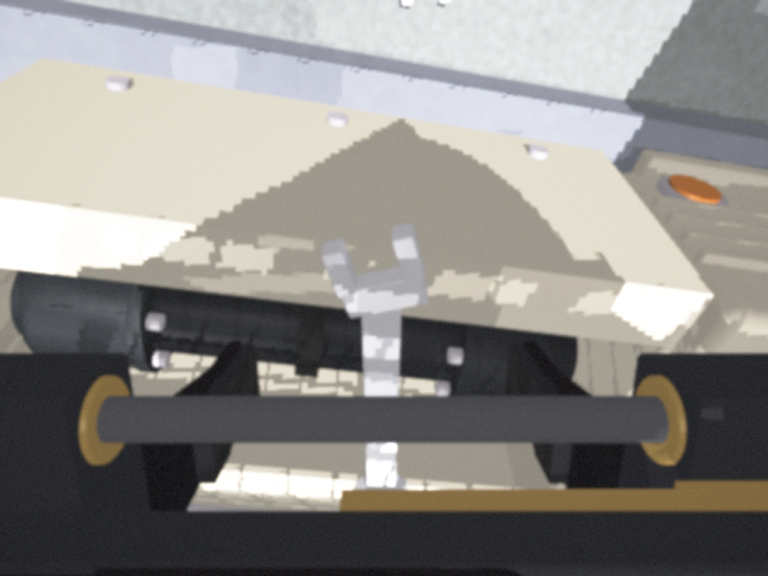

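The shank (380,350) lies midway between the fingertips and past the flange edge. I'll finish the approach and grip.

move_arm --rows '[6,0,-11,0,0,0,0.0,6,0,-11,0,0,0,0.0,0,0,0,0,0,0,0.5,0,0,0,0,0,0,0.75,0,0,0,0,0,0,1,0,0,0,0,0,0,1,0,0,0,0,0,0,1,0,0,0,0,0,0,1,0,0,0,0,0,0,1,0,0,0,0,0,0,1]' --grip_force 40

```text
time: 7.2
position: [0.5633, -0.0989, 0.1551]
tool_rot: [-0.05, 0.975, 0.012, 0.215]
ft_force: [0.2, -0.6, 0.9]
grip_width: 0.031
```

move_arm --rows '[0,0,0,0,0,0,1,0,0,0,0,0,0,1,0,0,0,0,0,0,1,0,0,0,0,0,0,1,0,0,0,0,0,0,1]'

```text
time: 7.7
position: [0.5632, -0.0987, 0.155]
tool_rot: [-0.05, 0.975, 0.012, 0.215]
ft_force: [-0.3, 0.5, 0.9]
grip_width: 0.0134
```

```bash
python3 - <<'E'
from h import *
c=shot('wrist'); save(c,'w3.png',k=1.5); print(robot.get_obs()['grip_width'],robot.get_obs()['q'])
E
```

```text
0.013626077731549025 [-0.50200027  0.46072601  1.95522101  0.60962071  0.43367008 -2.69456927]
```

View pics/w3.png

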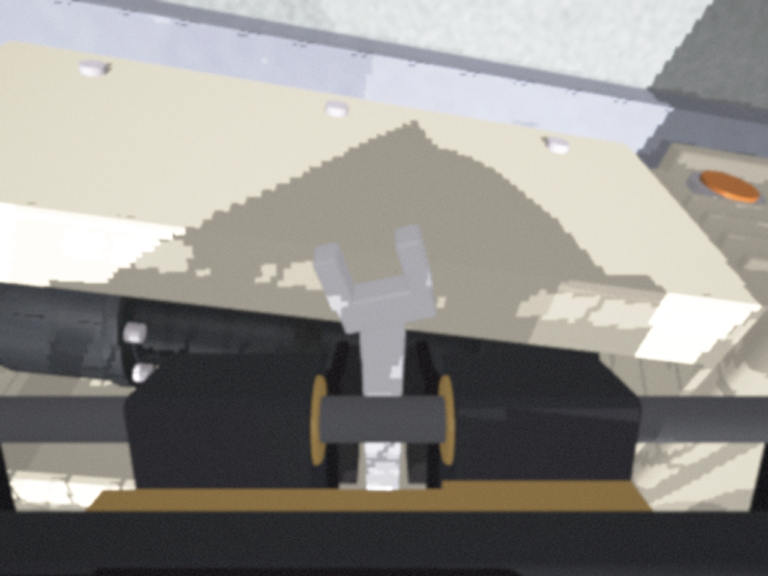

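Gripped at 13.5 mm, the shank width. I'll lift slightly and pull out towards the front.

move_arm --rows '[-2,0,4,0,0,0,1,-5,0,5,0,0,0,1,-8,1,5,0,0,0,1,-10,1,4,0,0,0,1,-12,2,4,0,0,-0.01,1,-12,2,4,0,0,-0.01,1,-12,2,4,0,0,-0.01,1,-12,3,4,0,0,-0.01,1,-12,4,4,0,0,-0.01,1,-12,5,4,0,0,-0.01,1]'

```text
time: 8.75
position: [0.4652, -0.0785, 0.1973]
tool_rot: [-0.02, 0.976, 0.006, 0.215]
ft_force: [-0.7, 0.3, -1.4]
grip_width: 0.0131
```

```bash
python3 - <<'E'
from h import *
np.set_printoptions(precision=3,suppress=True)
o=robot.get_obs();print(o['grip_width'],o['q'],o['position'])
c=shot('side'); save(c,'s2.png',(200,110,400,270),3.8)
c=shot('wrist'); save(c,'w4.png',k=1)
E
```

```text
0.01308817049184769 [-0.571  0.262  2.148  0.605  0.441 -2.696] [ 0.465 -0.079  0.197]
```

View pics/s2.png

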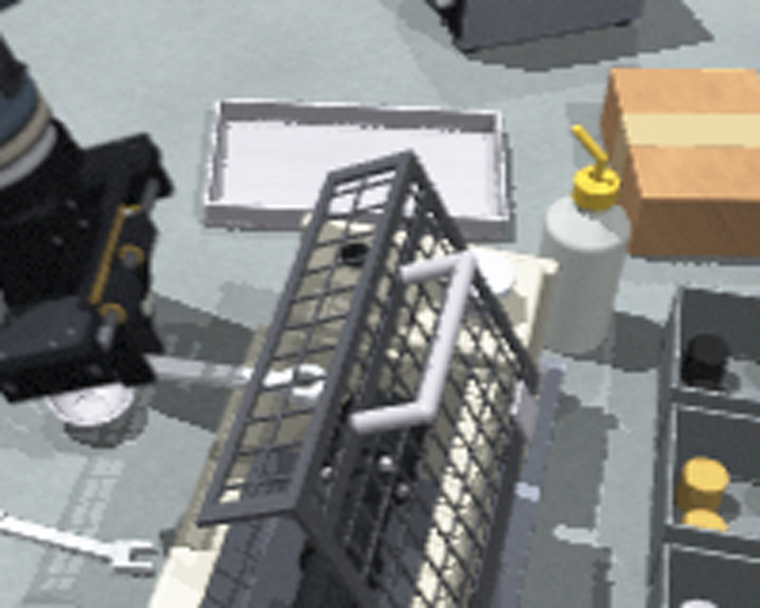

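View pics/w4.png

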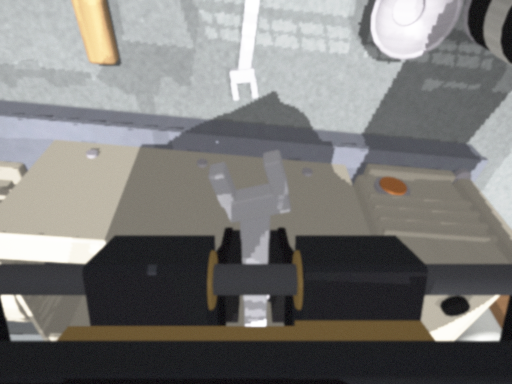

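```bash
python3 - <<'E'
from h import *
np.set_printoptions(precision=3,suppress=True)
A=[]
for n in ['side','top']:
    c=shot(n);P,C,_=cloud(c)
    m=(P[:,2]>.019)&(P[:,2]<.032)&(P[:,0]>.38)&(P[:,0]<.71)&(P[:,1]>.24)&(P[:,1]<.49)
    S=P[m][:,:2]; r=cv2.minAreaRect(S.astype(np.float32)); print(n,len(S),r); A.append(S)
    m=(P[:,2]<.012)&(P[:,2]>-.01)&(abs(P[:,0]-.54)<.08)&(abs(P[:,1]-.373)<.04); print('floor',np.median(P[m,2]))
E
```

```text
side 380 ((0.54095059633255, 0.36878591775894165), (0.25974413752555847, 0.16025011241436005), 8.039382934570312)
floor 0.006185031526177675
top 344 ((0.5426751375198364, 0.3685149550437927), (0.2610620856285095, 0.1517830193042755), 8.13064956665039)
floor 0.003832840386295683
```

move_arm --rows '[-10,15,3,0,0,0,1,-10,20,3,0,0,0,1,-10,25,5,0,0,0,1,-5,30,6,0,0,0.01,1,0,30,8,0,0,0.01,1,0,30,10,0,0,0.01,1,5,30,10,0,0,0.01,1,5,35,10,0,0,0.01,1,10,35,0,0,0,0,1,10,35,0,0,0,0,1,10,35,0,0,0,0,1,10,35,0,0,0,0,1]'

```text
time: 10.15
position: [0.48, 0.2783, 0.2515]
tool_rot: [-0.045, 0.976, 0.011, 0.214]
ft_force: [2.0, -1.1, -0.9]
grip_width: 0.0133
```

move_arm --rows '[5,13,-10,0,0,0.01,1,5,13,-15,0,0,0.01,1,5,12,-20,0,0,0.01,1,5,12,-20,0,0,0.01,1,5,12,-20,0,0,0.01,1,5,12,-20,0,0,0,1,5,12,-20,0,0,0,1,0,0,-20,0,0,0,1,0,0,-20,0,0,0,1,0,0,-15,0,0,0,1,0,0,-10,0,0,0,1,0,0,0,0,0,0,1]'

```text
time: 11.35
position: [0.5143, 0.3619, 0.0598]
tool_rot: [-0.07, 0.975, 0.016, 0.212]
ft_force: [-0.0, -1.2, -0.7]
grip_width: 0.0134
```

```bash
python3 - <<'E'
from h import *
np.set_printoptions(precision=3,suppress=True)
o=robot.get_obs();print(o['grip_width'],o['q'],o['position'],Ro.from_quat(o['tool_rot']).as_matrix())
c=shot('side'); save(c,'s3.png',(200,80,400,240),3.8)
c=shot('wrist'); save(c,'w5.png',k=1)
E
```

```text
0.01340828933770307 [ 0.509  0.698  1.839 -0.646  0.249 -0.604] [0.514 0.362 0.06 ] [[-0.9   -0.142  0.412]
 [-0.129  0.99   0.06 ]
 [-0.416  0.001 -0.909]]
```

View pics/s3.png

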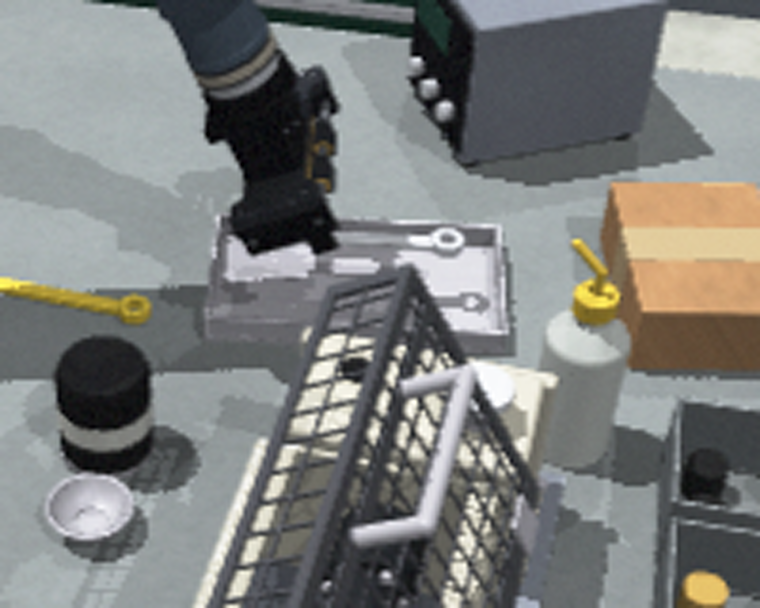

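View pics/w5.png

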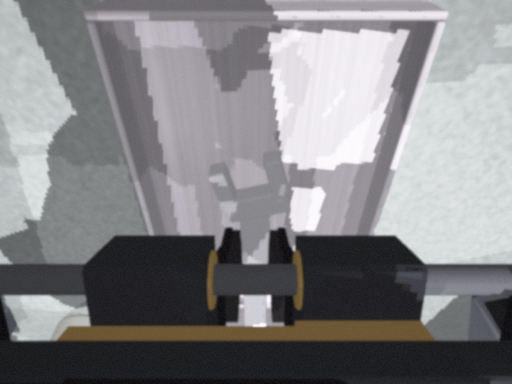

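The spanner is over the tray and inside its walls; its shadow on the floor is clear. I'll lower it to the floor.

move_arm --rows '[0,0,-10,0,0,0,1,0,0,-10,0,0,0,1,0,0,-10,0,0,0,1,0,0,-8,0,0,0,1,0,0,-5,0,0,0,1,0,0,-3,0,0,0,1,0,0,0,0,0,0,1]'

```text
time: 12.15
position: [0.5164, 0.3624, 0.0164]
tool_rot: [-0.069, 0.974, 0.017, 0.215]
ft_force: [-0.5, 0.3, -1.4]
grip_width: 0.0128
```

move_arm --rows '[0,0,-2,0,0,0,1,0,0,-2,0,0,0,1,0,0,-2,0,0,0,1,0,0,0,0,0,0,1]'

```text
time: 12.55
position: [0.5162, 0.3621, 0.0098]
tool_rot: [-0.069, 0.974, 0.016, 0.214]
ft_force: [0.3, 0.5, -2.2]
grip_width: 0.0136
```

move_arm --rows '[0,0,-1,0,0,0,1,0,0,-1,0,0,0,1,0,0,0,0,0,0,1]'

```text
time: 12.85
position: [0.5164, 0.3622, 0.0083]
tool_rot: [-0.069, 0.974, 0.016, 0.215]
ft_force: [-0.1, 0.5, 1.7]
grip_width: 0.0133
```

Light contact: fz went from -2 to +1.7 N. I'll open the gripper and back off upward along the tool.

move_arm --rows '[0,0,0,0,0,0,0.8,0,0,0,0,0,0,0.6,0,0,1,0,0,0,0.4,0,0,0,0,0,0,0.2,0,0,0,0,0,0,0.2,0,0,0,0,0,0,0.2,-3,0,8,0,0,0,0.2,-5,0,12,0,0,0,0.2,-8,0,20,0,0,0,0.2,-10,0,25,0,0,0,0.2,-10,0,30,0,0,0,0.2,-10,0,40,0,0,0,0.2]'

```text
time: 14.05
position: [0.4687, 0.3614, 0.1433]
tool_rot: [-0.069, 0.975, 0.016, 0.213]
ft_force: [0.2, -0.0, 1.2]
grip_width: 0.0695
```

```bash
python3 - <<'E'
from h import *
np.set_printoptions(precision=3,suppress=True)
o=robot.get_obs();print(o['grip_width'],o['q'],o['position'])
c=shot('side'); save(c,'s4.png',(200,80,400,240),3.8)
for th in ['spanner_jaw_end','spanner_ring_end']:
    print(th,[(a['at'],round(a['conf'],2),w(c,*a['at'],z=.012)) for a in robot.spot_point('side',th)])
P,C,_=cloud(c)
c=shot('wrist'); save(c,'w6.png',k=1)
for th in ['spanner_jaw_end','spanner_ring_end']:
    print(th,[(a['at'],round(a['conf'],2),w(c,*a['at'],z=.012),w(c,*a['at'])) for a in robot.spot_point('wrist',th)])
E
```

```text
0.0695216128755264 [ 0.555  0.515  1.879 -0.457  0.386 -0.764] [0.469 0.361 0.143]
spanner_jaw_end [([123.2, 337.2], 0.78, array([ 0.258, -0.38 ,  0.012])), ([265.7, 155.5], 0.6, array([0.451, 0.343, 0.012])), ([189.3, 154.1], 0.54, array([0.195, 0.294, 0.012]))]
spanner_ring_end [([78.6, 295.4], 0.82, array([ 0.099, -0.299,  0.012])), ([162.0, 337.7], 0.72, array([ 0.348, -0.361,  0.012])), ([317.2, 155.5], 0.63, array([0.621, 0.38 , 0.012])), ([238.9, 162.9], 0.55, array([0.372, 0.286, 0.012])), ([267.0, 154.7], 0.35, array([0.454, 0.348, 0.012]))]
spanner_jaw_end [([249.1, 103.0], 0.96, array([0.456, 0.357, 0.012]), array([0.458, 0.357, 0.007]))]
spanner_ring_end [([248.9, 242.2], 0.77, array([0.622, 0.379, 0.012]), array([0.626, 0.379, 0.008]))]
```

View pics/s4.png

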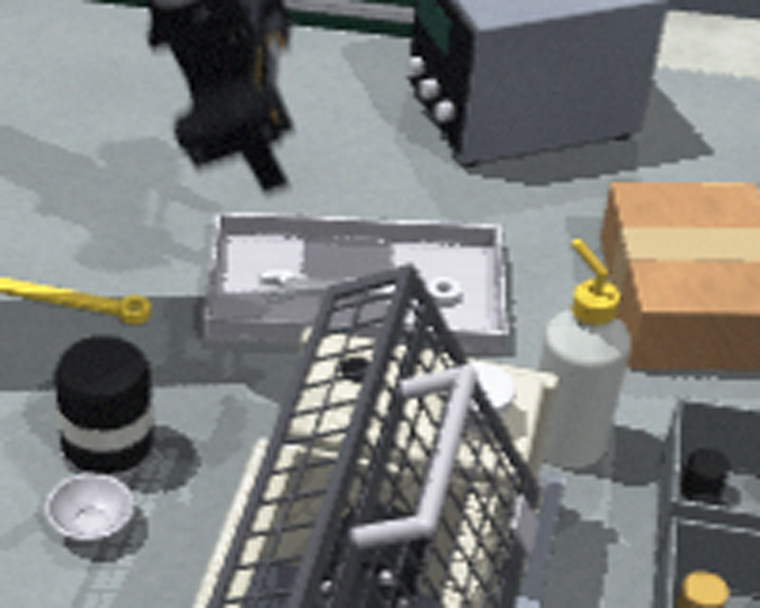

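View pics/w6.png

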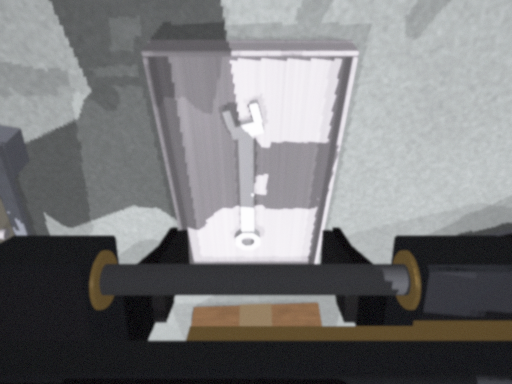

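The spanner lies flat in the tray: jaw end about (0.456, 0.357), ring end (0.622, 0.379), z about 8 mm, well inside the walls. Next is the guard. I'll work out the reorientation and check the joints.

```bash
python3 - <<'E'
from kin import *
from rig import robot
np.set_printoptions(precision=4,suppress=True)
o=robot.get_obs();R=Ro.from_quat(o['tool_rot']).as_matrix();T=tool(-.06,0.0)
print((Ro.from_matrix(T)*Ro.from_matrix(R).inv()).as_rotvec())
q=o['q']
for x in ([.50,.2,.42],[.6,.05,.42],[.70,-.134,.42],[.70,-.134,.31],[.60,-.134,.29],[.53,-.13,.206]):
    q,e=ik(x,T,q); print(x,q,round(e,4))
for a in (1.054,.9,.7,.6,.4,.2,.1,0): 
    r=-.17*np.cos(a)+.045*np.sin(a); print(a,[.703+r*.998,-.137-r*.06,.155+.17*np.sin(a)+.045*np.cos(a)])
E
```

```text
[-0.019   0.4324 -0.1985]
[0.5, 0.2, 0.42] [ 0.1735  0.2337  1.3653  0.      1.5426 -1.3373] 0.0
[0.6, 0.05, 0.42] [-0.1017  0.3395  1.216   0.      1.586  -1.6125] 0.0
[0.7, -0.134, 0.42] [-0.3451  0.5316  0.9088 -0.      1.7012 -1.8559] 0.0
[0.7, -0.134, 0.31] [-0.3451  0.5839  1.0876  0.      1.4701 -1.8559] 0.0
[0.6, -0.134, 0.29] [-0.4007  0.4476  1.3816  0.      1.3124 -1.9115] 0.0
[0.53, -0.13, 0.206] [-0.4448  0.443   1.6451 -0.      1.0535 -1.9556] 0.0
1.054 [np.float64(0.6582164867237711), np.float64(-0.1343076044122508), np.float64(0.32503349833281914)]
0.9 [np.float64(0.6327168642945693), np.float64(-0.13277456097963344), np.float64(0.3161380232088521)]
0.7 [np.float64(0.6021686908391584), np.float64(-0.13093799744523998), np.float64(0.2989349052582094)]
0.6 [np.float64(0.588331653054595), np.float64(-0.13010611140608788), np.float64(0.28812932314809153)]
0.4 [np.float64(0.5642215695105519), np.float64(-0.12865660738540394), np.float64(0.2626488629226004)]
0.2 [np.float64(0.545644144049461), np.float64(-0.127539728099166), np.float64(0.23287678223801628)]
0.1 [np.float64(0.5386711120605392), np.float64(-0.12712050773911057), np.float64(0.21674686826747194)]
0 [np.float64(0.5333399999999999), np.float64(-0.12680000000000002), np.float64(0.2)]
```

move_arm --rows '[0,0,30,-0.003,0.072,-0.033,0.3,0,0,40,-0.003,0.072,-0.033,0.5,0,0,45,-0.003,0.072,-0.033,0.8,0,0,45,-0.003,0.072,-0.033,1,5,-15,45,-0.003,0.072,-0.033,1,10,-25,45,-0.003,0.072,-0.033,1,16,-35,27,0,0,0,1,16,-35,0,0,0,0,1,16,-35,0,0,0,0,1,16,-35,0,0,0,0,1,16,-35,0,0,0,0,1,16,-35,0,0,0,0,1]' --grip_force 20

```text
time: 15.55
position: [0.5814, 0.1113, 0.4164]
tool_rot: [0.031, 1.0, 0.001, -0.001]
ft_force: [-0.5, 1.0, 0.1]
grip_width: 0.0007
```

move_arm --rows '[16,-35,0,0,0,0,1,18,-35,0,0,0,0,1,20,-35,0,0,0,0,1,20,-35,0,0,0,0,1,23,-35,0,0,0,0,1,23,-35,0,0,0,0,1,0,-33,0,0,0,0,1,0,0,0,0,0,0,1]'

```text
time: 16.35
position: [0.701, -0.1356, 0.4142]
tool_rot: [0.033, 0.999, 0.0, -0.002]
ft_force: [-0.4, 0.4, -0.3]
grip_width: 0.0001
```

```bash
python3 - <<'E'
from h import *
np.set_printoptions(precision=4,suppress=True)
o=robot.get_obs();print(o['grip_width'],o['q'],o['position'],Ro.from_quat(o['tool_rot']).as_matrix())
c=shot('side'); save(c,'s5.png',(200,50,400,290),2.4)
E
```

```text
5.83811390454018e-05 [-0.3471  0.5411  0.8904 -0.0004  1.7142 -1.8511] [ 0.701  -0.1356  0.4142] [[-0.9978  0.0668 -0.004 ]
 [ 0.0668  0.9978  0.0011]
 [ 0.004   0.0008 -1.    ]]
```

View pics/s5.png

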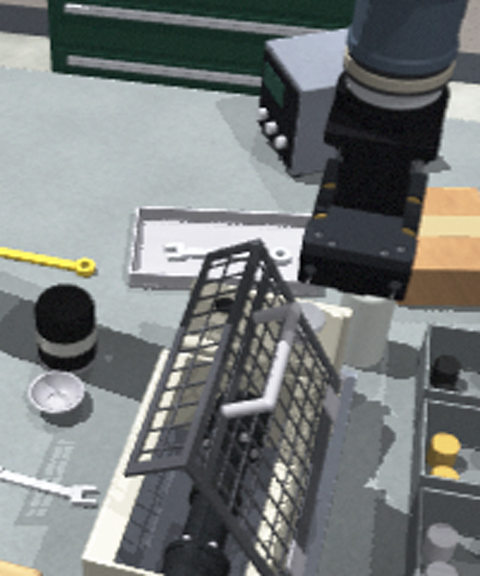

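move_arm --rows '[0,0,-25,0,0,0,1,0,0,-30,0,0,0,1,0,0,-30,0,0,0,1,0,0,-20,0,0,0,1,-10,0,0,0,0,0,1,-8,0,0,0,0,0,1,-5,0,0,0,0,0,1,-5,0,0,0,0,0,1]'

```text
time: 17.2
position: [0.6729, -0.1297, 0.316]
tool_rot: [0.03, 1.0, 0.0, 0.003]
ft_force: [0.5, 0.4, 0.4]
grip_width: 0.0003
```

move_arm --rows '[-4,0,-4,0,0,0,1,-5,0,-4,0,0,0,1,-6,0,-3,0,0,0,1,-6,0,-3,0,0,0,1,-6,0,-3,0,0,0,1]'

```text
time: 17.7
position: [0.6454, -0.1296, 0.2966]
tool_rot: [0.03, 1.0, 0.001, 0.001]
ft_force: [2.4, 0.1, 1.2]
grip_width: 0.0005
```

```bash
cat > g.py <<'E'
from h import *
np.set_printoptions(precision=4,suppress=True)
H=np.array([.703,-.137]);ex=np.array([.998,-.06]);ey=np.array([.06,.998])
def guard(f):
    o=robot.get_obs();print(o['position'],o['ft_force'])
    c=shot('side'); save(c,f,(200,50,400,290),2.4)
    P,C,_=cloud(c); d=P[:,:2]-H; a=d@ex;b=d@ey; z=P[:,2]-.155
    dark=C.max(1)<110
    m=dark&(abs(b)<.145)&(a<-.02)&(a>-.2)&(z>.0)&(z<.2)
    an=np.arctan2(z[m],-a[m]); r=np.hypot(a[m],z[m]); s=(r>.06)&(r<.19)
    h,e=np.histogram(an[s],bins=np.arange(0,1.6,.02)); k=h.argsort()[::-1][:4]; print([(round(e[i],2),h[i]) for i in k])
E
python3 -c "
from g import *
guard('s6.png')"
```

```text
[ 0.6454 -0.1296  0.2966] [2.3954 0.09   1.2121]
[(np.float64(0.9), np.int64(677)), (np.float64(0.92), np.int64(305)), (np.float64(0.88), np.int64(139)), (np.float64(0.94), np.int64(84))]
```

View pics/s6.png

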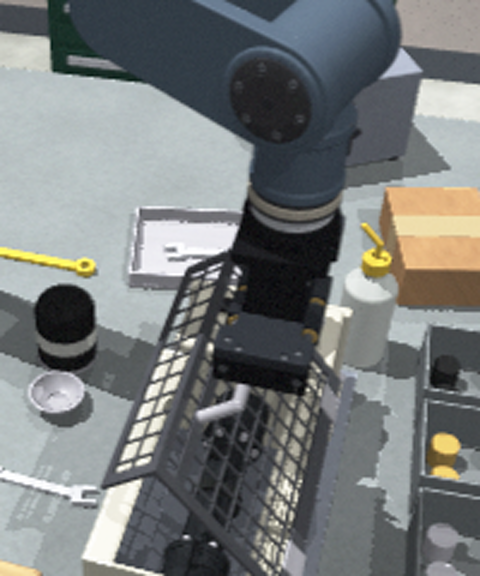

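The guard follows the finger at 2.4 N and is now about 0.91 rad. Continuing.

move_arm --rows '[-6,0,-3,0,0,0,1,-7,0,-3,0,0,0,1,-7,0,-4,0,0,0,1,-7,0,-4,0,0,0,1,-7,0,-4,0,0,0,1,-7,0,-4,0,0,0,1,-6,0,-4,0,0,0,1,0,0,0,0,0,0,1]'

```text
time: 18.55
position: [0.5971, -0.1299, 0.2699]
tool_rot: [0.03, 1.0, 0.001, -0.0]
ft_force: [1.8, 0.7, -0.6]
grip_width: 0.0007
```

```bash
python3 -c "
from g import *
guard('s7.png')"
```

```text
[ 0.5971 -0.1299  0.2699] [ 1.7547  0.6855 -0.628 ]
[(np.float64(0.58), np.int64(575)), (np.float64(0.56), np.int64(373)), (np.float64(0.6), np.int64(279)), (np.float64(0.62), np.int64(109))]
```

The guard is at about 0.59 rad. Next I'll move over the bar and press from above.

move_arm --rows '[10,0,0,0,0,0,1,5,0,15,0,0,0,1,0,0,25,0,0,0,1,-10,0,8,0,0,0,1,-12,0,0,0,0,0,1,-9,0,-3,0,0,0,1,0,0,-10,0,0,0,1,0,0,-7,0,0,0,1]'

```text
time: 19.4
position: [0.5815, -0.1294, 0.297]
tool_rot: [0.03, 1.0, 0.001, -0.0]
ft_force: [-0.4, 0.1, -1.0]
grip_width: 0.0004
```

```bash
python3 -c "
from g import *
guard('s8.png')
c=shot('wrist'); save(c,'w8.png')"
```

```text
[ 0.5815 -0.1294  0.297 ] [-0.4001  0.073  -1.0412]
[(np.float64(0.58), np.int64(735)), (np.float64(0.56), np.int64(403)), (np.float64(0.6), np.int64(293)), (np.float64(0.62), np.int64(113))]
```

View pics/s8.png

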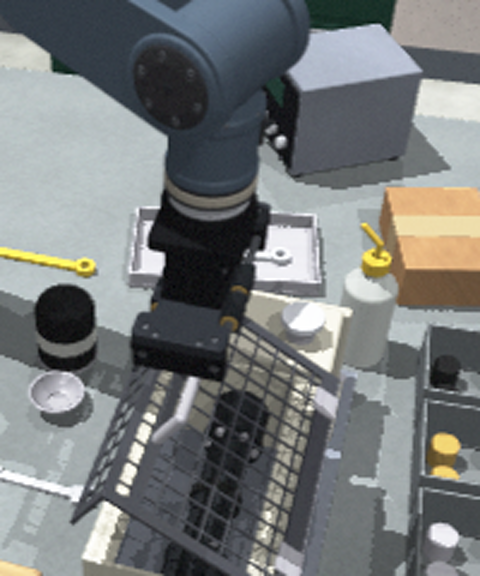

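View pics/w8.png

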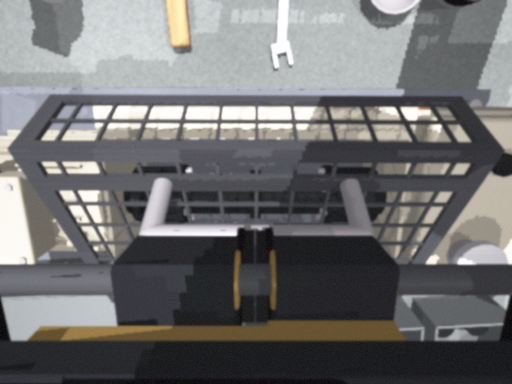

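The wrist view shows the fingertip (256,235) right over the bar. I'll press down along the arc.

move_arm --rows '[-3,0,-5,0,0,0,1,-4,0,-6,0,0,0,1,-4,0,-6,0,0,0,1,-5,0,-6,0,0,0,1,-5,0,-7,0,0,0,1]'

```text
time: 20.0
position: [0.5602, -0.1292, 0.2691]
tool_rot: [0.03, 1.0, 0.001, -0.0]
ft_force: [-2.9, 1.3, 3.9]
grip_width: 0.0004
```

```bash
python3 -c "
from g import *
guard('s9.png')"
```

```text
[ 0.5602 -0.1292  0.2691] [-2.873   1.2671  3.9114]
[(np.float64(0.44), np.int64(608)), (np.float64(0.42), np.int64(510)), (np.float64(0.46), np.int64(258)), (np.float64(0.48), np.int64(97))]
```

move_arm --rows '[-4,0,-6,0,0,0,1,-4,0,-6,0,0,0,1,-4,0,-6,0,0,0,1,-3,0,-6,0,0,0,1,-3,0,-6,0,0,0,1,-2,0,-5,0,0,0,1]'

```text
time: 20.65
position: [0.5415, -0.1297, 0.2331]
tool_rot: [0.03, 1.0, 0.001, 0.001]
ft_force: [-1.2, 0.2, 0.7]
grip_width: 0.0005
```

```bash
python3 -c "
from g import *
guard('s10.png')"
```

```text
[ 0.5415 -0.1297  0.2331] [-1.179  0.221  0.711]
[(np.float64(0.2), np.int64(564)), (np.float64(0.18), np.int64(419)), (np.float64(0.22), np.int64(247)), (np.float64(0.24), np.int64(105))]
```

View pics/s10.png

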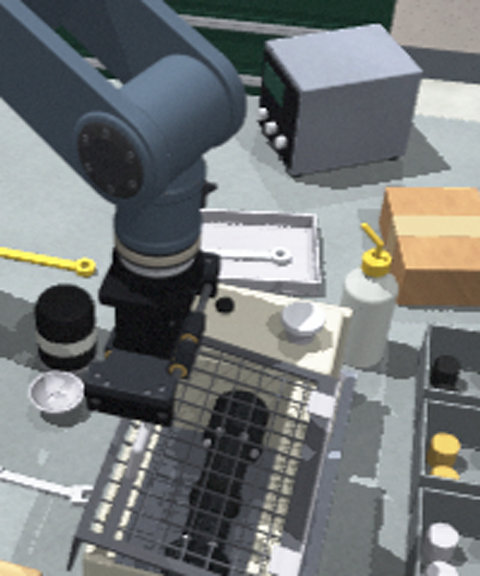

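The guard is at about 0.2 rad with the tip on the bar. I'll finish slowly.

move_arm --rows '[-2,0,-4,0,0,0,1,-2,0,-4,0,0,0,1,-1,0,-4,0,0,0,1,-1,0,-4,0,0,0,1,-1,0,-4,0,0,0,1,-1,0,-3,0,0,0,1,-1,0,-3,0,0,0,1,0,0,-2,0,0,0,1]'

```text
time: 21.5
position: [0.5326, -0.1297, 0.206]
tool_rot: [0.03, 1.0, 0.001, 0.001]
ft_force: [-3.8, 1.1, 14.1]
grip_width: 0.0002
```

```bash
python3 -c "
from g import *
guard('s11.png')"
```

```text
[ 0.5326 -0.1297  0.206 ] [-3.8088  1.0546 14.11  ]
[(np.float64(0.04), np.int64(481)), (np.float64(0.02), np.int64(412)), (np.float64(0.06), np.int64(224)), (np.float64(0.08), np.int64(98))]
```

move_arm --rows '[0,0,-1,0,0,0,1,0,0,-1,0,0,0,1,0,0,0,0,0,0,1,0,0,0,0,0,0,1]'

```text
time: 21.95
position: [0.5326, -0.1297, 0.206]
tool_rot: [0.03, 1.0, 0.001, 0.001]
ft_force: [-4.1, 1.2, 13.3]
grip_width: 0.0002
```

move_arm --rows '[0,0,-4,0,0,0,1,0,0,0,0,0,0,1]'

```text
time: 22.15
position: [0.5327, -0.1297, 0.2055]
tool_rot: [0.03, 1.0, 0.0, 0.002]
ft_force: [-10.2, 3.9, 33.4]
grip_width: 0.0005
```

```bash
python3 -c "
from g import *
guard('s12.png')"
```

```text
[ 0.5327 -0.1297  0.2055] [-10.1616   3.8771  33.4419]
[(np.float64(0.04), np.int64(516)), (np.float64(0.02), np.int64(381)), (np.float64(0.06), np.int64(226)), (np.float64(0.08), np.int64(101))]
```

View pics/s12.png

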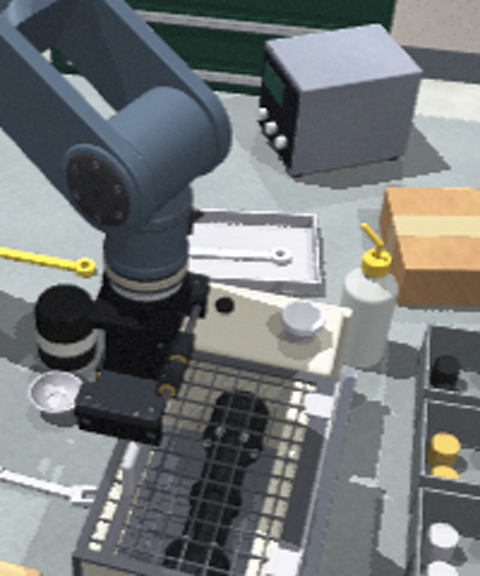

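It is against a hard stop: 33 N for 0.5 mm, with the TCP at bar top for shut. I'll retract straight up and then check.

move_arm --rows '[0,0,5,0,0,0,1,0,0,15,0,0,0,1,0,0,30,0,0,0,1,0,0,40,0,0,0,1,-20,0,40,0,0,0,1,-30,0,40,0,0,0,1,-30,0,0,0,0,0,1,-30,0,0,0,0,0,1,0,0,0,0,0,0,1,0,0,0,0,0,0,1]'

```text
time: 23.2
position: [0.4231, -0.1299, 0.3702]
tool_rot: [0.03, 1.0, 0.001, 0.002]
ft_force: [-0.9, -0.5, 0.3]
grip_width: 0.0005
```

```bash
python3 - <<'E'
from g import *
guard('s13.png')
c=shot('side')
P,C,_=cloud(c); d=P[:,:2]-H; a=d@ex;b=d@ey; z=P[:,2]
dark=C.max(1)<110
for lo in (-.2,-.17,-.14,-.11,-.08,-.05):
    m=dark&(abs(b)<.15)&(a>lo)&(a<lo+.03)&(z>.15)&(z<.2); print(lo,m.sum(),np.median(z[m]))
bar=(C.min(1)>130)&(abs(b)<.055)&(a>-.2)&(a<-.14)&(z>.18)&(z<.25); print('bar',bar.sum(),a[bar].mean(),np.percentile(z[bar],90))
for th in ['spanner_jaw_end','spanner_ring_end']:
    print(th,[(np.round(q['at']),round(q['conf'],2),w(c,*q['at'],z=.01)) for q in robot.spot_point('side',th)])
S=(P[:,0]>.43)&(P[:,0]<.65)&(abs(P[:,1]-.368)<.05)&(z>.009); print('spanner max z',np.percentile(z[S],[50,90]))
c=shot('top'); save(c,'top9.png',k=1.5)
E
```

```text
[ 0.4231 -0.1299  0.3702] [-0.9027 -0.5055  0.3377]
[(np.float64(0.04), np.int64(524)), (np.float64(0.02), np.int64(501)), (np.float64(0.06), np.int64(207)), (np.float64(0.0), np.int64(82))]
-0.2 475 0.16121091478383143
-0.17 461 0.1608648834675594
-0.14 299 0.16028555450875467
-0.11 289 0.16033796881499748
-0.08 355 0.16022871839129188
-0.05 286 0.15979494302737274
bar 130 -0.16989458688817424 0.20882178480934152
spanner_jaw_end [(array([258., 227.]), 0.68, array([0.494 , 0.0281, 0.01  ])), (array([267., 155.]), 0.65, array([0.4534, 0.3478, 0.01  ])), (array([126., 336.]), 0.62, array([ 0.2627, -0.3748,  0.01  ]))]
spanner_ring_end [(array([ 78., 294.]), 0.77, array([ 0.0939, -0.2963,  0.01  ])), (array([237., 165.]), 0.65, array([0.3669, 0.2775, 0.01  ])), (array([321., 157.]), 0.59, array([0.633 , 0.3794, 0.01  ]))]
spanner max z [0.0126 0.0163]
```

View pics/s13.png

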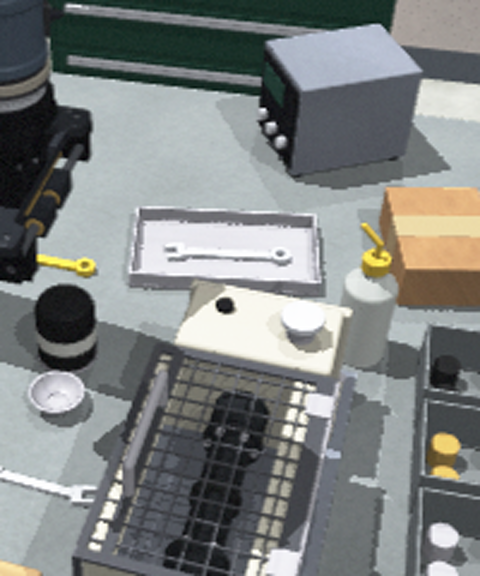

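View pics/top9.png

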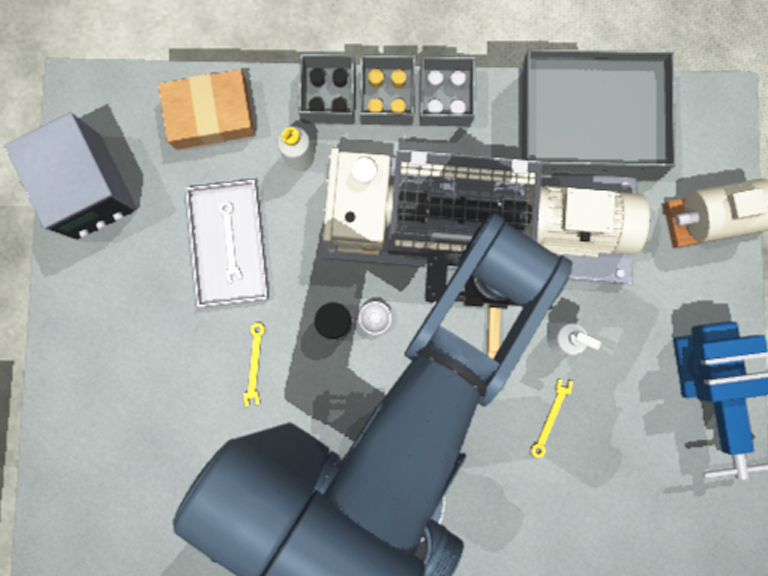

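Panel height is a constant 160 mm from hinge to free edge, a slope of under 0.01 rad, so the guard is shut. The spanner lies flat in the tray, the bystanders look unmoved and the arm is clear.

```bash
python3 -c "
from rig import robot
print(robot.hand_in())"
```

```text
the job is handed in; nothing more can be done
None
```

The spanner is lying flat in the steel tray and the guard is shut. I handed the job in at about 23 s of the 62 s allowed; the hand-in reports no verdict.

**Spanner:** I gripped it by the shank with the tool tilted 25° under the raised guard and drew it out to the front. I lowered it until it lightly touched the tray floor, then let go. Afterwards the wrist camera put its ends at about (0.456, 0.357) and (0.622, 0.379) m, both well inside the walls, with a height reading of about 8 mm.

**Guard:** I pulled the handle with closed fingers, then pressed it down slowly until it stopped moving (33 N for 0.5 mm at the end). In the last side picture the panel stays within about 1.5 mm of level from hinge to free edge, and the bar top is at about 0.208 m, against 0.206 m expected when shut.

**Rest of the bench:** In the last top picture the bystanders that show look unmoved. The arm hides the small spanner there and part of the wire brush. The small spanner still shows in the side picture.

**Checks that disagreed:**
- My rough angle histogram still read 0.02–0.06 rad with the guard shut. It includes the mesh's own thickness, and the flat panel profile and the hard stop say it is closed.
- The side camera's depth gave 12–16 mm for points on the spanner's top, a few millimetres above the wrist camera's reading. The expected top is about 14 mm.
- The side-camera network also reported spanner ends on the yellow look-alikes and on the guard, which I ignored.

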